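# Close the bench caliper on a chocolate slab

## Robot

A 6-joint arm with a two-finger parallel gripper is mounted at the origin on the work surface. World frame = base frame: x ahead of the robot, y to its left, z up, the work surface at z = 0. Lengths are in m, angles in degrees, forces in N, time in s.
With the tool pointing down it reaches from about 0.4 to 0.825 m from the base axis. Payload 7 kg.
Tool frame: the origin (TCP) lies midway between the tips of the shut fingers; the grasp point (between the pads) lies ctrl.grasp_offset behind it (ctrl.grasp_offset is the distance from the TCP to the grasp point, in m); z points along the fingers, y is the line along which they close (so a half turn about z gives the same grasp; the last joint's range is limited). The gripper opens to 88 mm and grips with 3 to 60 N. Pads are 19 mm wide; open, the fingers measure 130 mm over their backs; the gripper's body (78 mm by 193 mm) begins 47 mm behind the grasp point.
Start: joints at [89.559, 20.546, 0.682, 0, -70.136, -16.507], TCP at [0.197, 0.646, 0.227] pointing down, gripper open.
Joint ranges: [-176.03, 176.03], [-82.01, 121.73], [-58.28, 71.71], [-173.87, 95.51], [-174.79, -0.11], [-173.66, 173.66]. Speed limits (degrees/s): [136.94, 136.94, 172.46, 180, 180, 180].

## Interface

Orientations are given as [roll, pitch, yaw] about the fixed x, y, z axes, in that order (R = Rz(yaw) Ry(pitch) Rx(roll)).
In Python, from plant import ctrl gives the robot as it stands. The module is installed in compiled form; this text tells all that it offers.
- The arm moves only by the tool send_rows, never from a script. Its argument "increments" is a list that holds one entry, the list of rows, each a list of 4 numbers: the shift along the world's x, y, z normalised to -1 to 1, where 1 is 0.2 m, then the turn about the world's z normalised to -1 to 1, where 1 is 1.5 rad. In form: [[[x, y, z, roll], ...]]. A call has 1 to 12 rows; each row is the pose to reach, as a shift and turn from the pose commanded when the call began; what a row does not reach only later rows make up. A row lasts 1/8 s, in which the tool goes at most 62.5 mm and 10.7 degrees, less where a joint would pass 70% of its speed; a pose out of reach is approached as far as the arm can. A call with a number of a shift or a turn outside -1 to 1 is refused whole. A call with a gripper value outside its range is refused whole. "jaw" is the opening, from 0 (shut) to 1 (fully open), set as the call begins (left out, the last holds). The fingers move at their own pace and stop on an object; the grip force is fixed at half the most. Time passes only in rows, so rows that repeat a pose let the fingers close. It gives the time, the measured TCP pose, the force, the opening and the grip force at its end, in the units of the state.
- ctrl.get_obs(): the state, without advancing time (a new reading comes with each control period).
- ctrl.snapshot(name): name is "scene" or "top" or "wrist"; returns the picture (400x640x3 uint8, red, green, blue); there is no depth.
- ctrl.calibration(name): a dict with "mtx" (3x3 intrinsics, pixels), "k1" (the pictures are not rectified: a ray, as slopes to the right and down, at radius r is drawn at 1 + k1 r^2 times it, then the intrinsics apply), "eye" and "attitude" of the camera in the world. Camera axes: x right, y up, looking along -z (the intrinsics and any distortion apply to the point x, -y, -z); pixel columns grow to the right and rows downward; lengths in m; the calibration is good to about 2 mm. A picture is of the moment at which its call begins: read the wrist's pose just before it. calibration takes no time and is no camera call; for the wrist camera it gives the pose at the moment of the call.
- ctrl.close_job(): hands the job in; it is judged then, once.
Trained networks look in the newest picture that a camera, given by its name, has taken for a name from the list of things; names that differ only in an ending like _2 or _b are one class to them, and where a whole thing is asked for, a point or a joint stands for the part that bears it (a point fixed in the world has none). Each returns a list of dicts, best first, with "conf" (0 to 1); they miss things now and then, are a little off and sometimes report something else, mostly with a low value. They report only what shows in the picture. A call takes as long as a camera call. They do not tell look-alikes from the thing itself.
- ctrl.trace(thing, camera): "mask" (400x640 bool, what is visible of it) and "bbox" ([left, top, right, bottom] in pixels, round what is visible of it).
- ctrl.spot_point(thing, camera): "pixel" ([row, column] in pixels: a listed point, or the origin of a listed thing).
The state is a dict: "clock": time; "joint_pos": joint angles; "qvel": joint speeds; "tau": joint torques, N m; "tool_pos": TCP position; "orientation": TCP orientation; "force": force on the tool from outside, world axes, zero at the start; "moment": the same for the moment, N m; "opening": finger opening in m; "gripper_force": force on a finger pad.
Only numpy, scipy, OpenCV 4.12 (cv2) and the standard library are available. Lean on these libraries where they do the work, as an engineer would, in place of code of your own. Each camera call takes 0.05 s, during which the arm holds its last target. There are 200 camera calls.

## Task

Gauge the long chocolate slab in the bench caliper: slide it back under the lip until it lies square and flush against the beam, and then push the sliding jaw up behind its end, moving the slab along the slot, until you feel the sprung stop at the other end give. Squeeze gently, as the chocolate must not be crushed (keep the jaw's squeeze on it under 20 N); let go and leave the slab flush and lightly gripped between jaw and stop, with everything else where it was.

Things in the scene. Friction and masses are not known exactly. Their poses are not given: they have to be found in the camera images.
- gauge: the bench caliper, fixed on the table: a flat metal bed 235 mm (its x, -135 to +100) by 400 mm (its y, -200 to +200), top 12 mm above the table. Origin at table height under the middle of its length; x points away from the robot across the bed, y along it, z up. A beam (fence) stands along its far edge; a jaw slides along it on the +y side, a sprung stop sits on the -y side
- beam_face (a point): foot of the beam's face (gauge x = 75, y = 0 mm, at bed height), axes as the gauge's. The face is a plane along y. From it a lip reaches 30 mm out over the bed (to gauge x = 45), underside 22.5 mm above the bed, top 42.5 mm above the table: a long low slot, open towards the robot. Nothing of the beam is higher than 46 mm above the table
- stop_zone (a point): middle of the zone where the sprung stop is clamped (gauge x = 20, y = -105 mm, at bed height). A steel pad (gauge x 0 to 71 mm) faces +y, a dark block 66 mm above the table at most behind it. It is re-set for each job: its face lies anywhere within 20 mm in y of this point, not measured. The pad starts to give at 5 N, and bottoms after 7 mm at 13.5 N; it springs back
- jaw: the sliding jaw: an upright steel blade, gauge x -45 to +43 mm, 14 mm thick, top 75 mm above the table, with a tongue under the lip and a dark saddle (82 mm high with its screw) over the beam behind gauge x = 41. Origin at the foot of its working face (towards -y, the stop), at gauge x = 20 mm and bed height; axes as the gauge's. Starts at gauge y 125 to 155 mm
- jaw_back (a point): point to push on: on the back (+y) face of the jaw's blade, 14 mm behind the working face, at gauge x = -10 mm, 30 mm above the bed; clear for 40 mm to either side in x save the saddle behind gauge x = 41. The jaw slides along the gauge's y only, towards the stop in -y, with a steady drag of about 8 N, and stays where it is left
- slab: the long slab of chocolate, moulded in 2 x 5 squares: 70 mm (its x) by 150 mm (its y) by 20 mm thick, about 280 g. Loose on the caliper's bed in front of the slot, somewhat skewed, its x roughly away from the robot. Origin at the centre of its underside. Fully home against the beam its origin is at gauge x = 40 mm
- short_bar: a shorter, thinner moulded chocolate bar, 60 x 90 x 14 mm, loose on the table, not wanted; origin at the centre of its underside
- ramekin: a white ceramic ramekin, 60 mm across, 40 mm tall, standing on the caliper's bed near the stop's end; origin at the centre of its underside
- milk_jug: a steel milk jug with a side handle, 80 mm across, 100 mm tall, loose on the table; origin at the centre of its underside
- spread_jar: a jar with a white lid, 80 mm across, 100 mm tall, loose on the table; origin at the centre of its underside
- sauce_bottle: a white bottle, 60 mm across, 190 mm tall, loose on the table; origin at the centre of its underside
- turner: a spatula, 260 mm long, lying on the table; origin at its underside, its x axis along the handle to the blade
- cocoa_tin: a tin, 70 mm across, 90 mm tall, loose on the table; origin at the centre of its underside
Things that resemble listed ones, but are neither listed nor needed, are in the scene too. Leave any orange or purple look-alike of the slab alone.

How it is judged:
By the outcome, as a careful person would: the job done as asked, in the order asked, and still so for the second after the job is handed in, with the robot touching nothing.
It also fails if it takes over 58 s, if anything falls off the work surface, if the arm or the gripper's body presses on something with over 40 N, if the wrist force passes 120 N, or if a joint passes its speed limit or range.

## Working session

There is one attempt and no reset: what is moved stays moved. The work goes in short steps, Python scripts to look and compute and a tool call to move; the robot and the scene stay as the last step left them, time stands still between calls to the robot, and variables do not carry over. Pictures are saved under pics/ and viewed, at most 10 in all, crops included, and the job is handed in when it is done.

Besides the shell and the picture viewer there is one more tool, called after "Call:" by a JSON object that holds its "name" and its "arguments", one argument or row to a line. send_rows: Moves the arm, as the interface text tells. Its arguments: {"type":"object","properties":{"increments":{"type":"array"},"jaw":{"type":"number"}},"required":["increments"]}

```bash
mkdir -p pics; ls
cat > h.py <<'E'
import numpy as np, cv2
from plant import ctrl
def R(att):
    from scipy.spatial.transform import Rotation as Ro
    a=np.array(att,float)
    if a.shape==(3,3): return a
    return Ro.from_euler('xyz',a,degrees=True).as_matrix()
def ray(cal,row,col):
    K=np.array(cal['mtx'],float)
    p=cv2.undistortPoints(np.array([[[col,row]]],float),K,np.array([cal['k1'],0,0,0],float))[0,0]
    d=R(cal['attitude'])@np.array([p[0],-p[1],-1.])
    return np.array(cal['eye'],float),d
def onz(cal,row,col,z):
    e,d=ray(cal,row,col); return e+d*(z-e[2])/d[2]
def proj(cal,P):
    q=R(cal['attitude']).T@(np.array(P,float)-np.array(cal['eye'],float))
    x=np.array([q[0]/-q[2],-q[1]/-q[2]]); x=x*(1+cal['k1']*(x@x))
    K=np.array(cal['mtx'],float); return K[:2,:2]@x+K[:2,2]
E
python3 - <<'E'
from h import *
o=ctrl.get_obs();print(o); print(ctrl.grasp_offset)
for n in ("scene","top","wrist"):
    c=ctrl.calibration(n);print(n,c)
    im=ctrl.snapshot(n);cv2.imwrite(f'pics/{n}0.png',im[...,::-1])
E
```

```text
pics
{'clock': 0.0, 'joint_pos': array([ 8.95582565e+01,  2.05887041e+01,  6.32394473e-01, -2.02345489e-02,
       -7.01353460e+01, -1.65082537e+01]), 'qvel': array([ 0.03291482, -0.02604265,  0.02385649,  0.06003319,  0.01171945,
       -0.05037721]), 'tau': array([-5.49513861e-04, -5.82722712e+01,  2.93054509e+01,  6.99699238e+00,
        6.88879634e-03, -1.81404466e-04]), 'tool_pos': array([0.19665459, 0.64519434, 0.22564267]), 'orientation': array([ 1.79906717e+02, -7.80905742e-03, -1.69568818e+01]), 'force': array([-0.45373673,  0.0007556 ,  0.29283748]), 'moment': array([-0.02551744, -0.00978423,  0.04117717]), 'gripper_force': 0.0, 'opening': 0.08803885587609565}
0.0188
scene {'mtx': array([[416.69868836,   0.        , 321.21627814],
       [  0.        , 416.69868836, 195.41181913],
       [  0.        ,   0.        ,   1.        ]]), 'k1': -0.05587138139887418, 'eye': array([1.07160601, 0.06424133, 1.04647089]), 'attitude': array([31.4369747 , -0.90712949, 95.31420721])}
top {'mtx': array([[481.16757757,   0.        , 317.46594208],
       [  0.        , 481.16757757, 194.41284347],
       [  0.        ,   0.        ,   1.        ]]), 'k1': -0.08214749652997448, 'eye': array([0.21744324, 0.01763137, 1.36155129]), 'attitude': array([  9.19189696,  -0.9844618 , -88.90290789])}
wrist {'mtx': array([[290.65554037,   0.        , 327.79420037],
       [  0.        , 290.65554037, 197.4495197 ],
       [  0.        ,   0.        ,   1.        ]]), 'k1': -0.035095295543544375, 'eye': array([0.27788892, 0.62146408, 0.38366358]), 'attitude': array([-1.81689277e+01, -4.88436499e-02, -1.06917712e+02])}
```

View pics/top0.png

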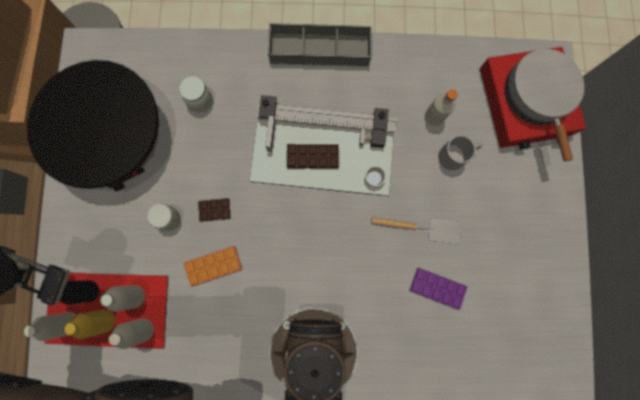

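View pics/scene0.png

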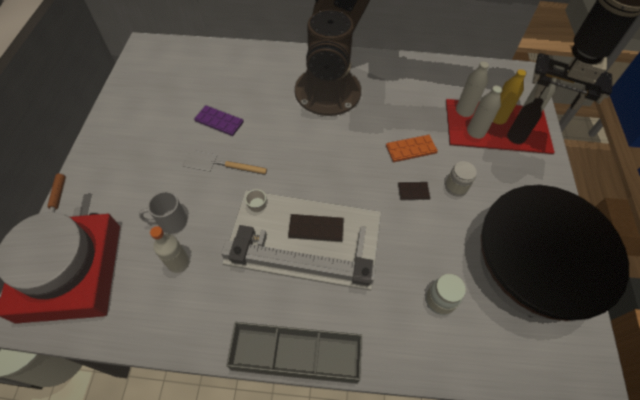

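Top view: bed about (250-395, 105-195), jaw at the left (268,125), stop at the right (380,128), slab at (313,156), ramekin at (374,178). The orange and purple look-alikes are away from the bed.

```bash
cat >> h.py <<'E'
def tri(rs):
    A=np.zeros((3,3));b=np.zeros(3)
    for e,d in rs:
        d=d/np.linalg.norm(d);M=np.eye(3)-np.outer(d,d);A+=M;b+=M@e
    return np.linalg.solve(A,b)
E
python3 - <<'E'
from h import *
C={n:ctrl.calibration(n) for n in("scene","top")}
for n in C: ctrl.snapshot(n)
for t in ["gauge","beam_face","stop_zone","jaw","jaw_back","slab","ramekin","sauce_bottle","milk_jug"]:
    rs=[];s=t
    for n in C:
        r=ctrl.spot_point(t,n)
        s+=f" | {n} "+"; ".join(f"{np.round(x['pixel'],1)} {x['conf']:.2f}" for x in r[:2])
        if r: rs.append(ray(C[n],*r[0]['pixel']))
    if len(rs)==2: s+=f" -> {np.round(tri(rs),4)}"
    print(s)
K=C['top'];
m=ctrl.trace("slab","top")
for x in m[:3]:
    mm=x['mask'].astype(np.uint8); c=max(cv2.findContours(mm,0,1)[0],key=cv2.contourArea)
    P=np.array([onz(K,p[0][1],p[0][0],.032)[:2] for p in c]).astype(np.float32)*1000
    print(x['conf'],cv2.minAreaRect(P))
m=ctrl.trace("gauge","top")
mm=m[0]['mask'].astype(np.uint8); c=max(cv2.findContours(mm,0,1)[0],key=cv2.contourArea)
P=np.array([onz(K,p[0][1],p[0][0],.012)[:2] for p in c]).astype(np.float32)*1000
print(m[0]['conf'],cv2.minAreaRect(P)); print(ctrl.get_obs()['clock'])
E
```

```text
gauge | scene [243.5 304.5] 0.91 | top [142.8 323.8] 0.97 -> [ 0.5915 -0.0136 -0.0016]
beam_face | scene [263.8 297.9] 0.86 | top [121.4 324. ] 0.76 -> [ 0.655  -0.0184  0.0051]
stop_zone | scene [241.3 266.3] 0.69; [258.6 359.4] 0.38 | top [136.5 359.1] 0.70 -> [ 0.6062 -0.1149  0.0219]
jaw | scene [258.1 359.1] 0.66 | top [130.9 277.1] 0.80; [139.8 360.2] 0.29 -> [0.6229 0.1307 0.005 ]
jaw_back | scene [246.9 364.2] 0.82; [204.8 256.2] 0.60 | top [139.6 268.1] 0.84; [116.5 434.4] 0.67 -> [0.5931 0.1487 0.0149]
slab | scene [119.8 218.5] 0.97; [150.4 411.5] 0.81 | top [264.6 211.2] 0.77; [288.1 441.1] 0.75 -> [0.3631 0.002  0.4165]
ramekin | scene [205.7 257. ] 0.78 | top [120.1 325.1] 0.72; [177.9 373.8] 0.52 -> [ 0.6013 -0.0631  0.2187]
sauce_bottle | scene [258.7 182.2] 0.70; [244.4 305. ] 0.65 | top [119.7 436.1] 0.88 -> [ 0.6699 -0.3425 -0.0024]
milk_jug | scene [221.9 171. ] 0.79; [239.9 269.4] 0.46 | top [154.5 453.4] 0.72 -> [ 0.565  -0.3962  0.0014]
0.88 ((179.62484741210938, -337.2095947265625), (153.55003356933594, 71.80378723144531), 68.56819152832031)
0.76 ((229.96481323242188, 283.67828369140625), (68.95166015625, 149.63784790039062), 20.255706787109375)
0.58 ((543.268310546875, 15.25686264038086), (75.84834289550781, 150.32391357421875), 1.3501935005187988)
0.75 ((580.3399658203125, -12.665878295898438), (410.6507263183594, 261.9916687011719), 83.89115142822266)
1.25
```

Call:
{"name": "send_rows", "arguments": {
  "increments": [
    [[0.1, -0.2, 0.2, 0.05], [0.2, -0.45, 0.25, 0.1], [0.3, -0.7, 0.25, 0.14], [0.45, -1, 0.25, 0.14]]
  ]
}}

```text
clock: 1.75
tool_pos: [0.285, 0.4484, 0.2769]
orientation: [-179.9, -0.0, -4.8]
force: [1.3, -0.5, 0.7]
opening: 0.0877
gripper_force: 0.0
```

Call:
{"name": "send_rows", "arguments": {
  "increments": [
    [[0.12, -0.28, 0, 0], [0.24, -0.56, 0, 0], [0.36, -0.82, 0, 0], [0.45, -1, 0, 0]]
  ]
}}

```text
clock: 2.25
tool_pos: [0.3752, 0.2476, 0.2771]
orientation: [-179.9, -0.0, -5.0]
force: [0.4, 1.0, 0.1]
opening: 0.0879
gripper_force: 0.0
```

Call:
{"name": "send_rows", "arguments": {
  "increments": [
    [[0.12, -0.28, 0, 0], [0.24, -0.56, 0, 0], [0.36, -0.82, 0, 0], [0.45, -1, 0, 0]]
  ]
}}

```text
clock: 2.75
tool_pos: [0.4652, 0.0476, 0.277]
orientation: [-180.0, -0.0, -5.0]
force: [-0.0, 0.4, 0.9]
opening: 0.0878
gripper_force: 0.0
```

Call:
{"name": "send_rows", "arguments": {
  "increments": [
    [[0.1, -0.25, 0, 0], [0.1, -0.3, 0, 0], [0.1, -0.3, 0, 0], [0.1, -0.3, 0, 0]]
  ],
  "jaw": 0
}}

```text
clock: 3.25
tool_pos: [0.4846, -0.0095, 0.2767]
orientation: [-180.0, -0.0, -4.9]
force: [0.9, -0.3, -1.1]
opening: 0.0531
gripper_force: 0.0
```

Run:
```python
from h import *
o=ctrl.get_obs();print(o['clock'],o['tool_pos'],o['orientation'],o['force'])
c=ctrl.calibration('wrist');im=ctrl.snapshot('wrist');cv2.imwrite('pics/w1.png',im[...,::-1])
import pickle;pickle.dump((c,im),open('w1.pkl','wb'));print(c)
for t in ["gauge","beam_face","stop_zone","jaw","jaw_back","slab","ramekin"]:
    for x in ctrl.spot_point(t,'wrist')[:2]: print(t,np.round(x['pixel'],1),round(x['conf'],2),np.round(onz(c,*x['pixel'],.012),4))
```

```text
3.25 [ 0.48455333 -0.00946243  0.27674877] [-1.79979971e+02 -2.41534685e-02 -4.87132784e+00] [ 0.87313559 -0.3014183  -1.07786458]
{'mtx': array([[290.65554037,   0.        , 327.79420037],
       [  0.        , 290.65554037, 197.4495197 ],
       [  0.        ,   0.        ,   1.        ]]), 'k1': -0.035095295543544375, 'eye': array([ 0.56902601, -0.01602719,  0.4346864 ]), 'attitude': array([-1.81476738e+01,  7.17186168e-02, -9.48348970e+01])}
gauge [ 87.5 329.9] 0.8 [ 0.5885 -0.02    0.012 ]
beam_face [ 27.2 328. ] 0.85 [ 0.6626 -0.0237  0.012 ]
beam_face [120.  309.4] 0.52 [0.5478 0.0123 0.012 ]
stop_zone [ 69.6 400.1] 0.97 [ 0.6035 -0.1162  0.012 ]
jaw [ 74.7 217.3] 0.62 [0.6185 0.131  0.012 ]
jaw [ 23.9 328.8] 0.36 [ 0.6664 -0.025   0.012 ]
jaw_back [ 96.  201.1] 0.92 [0.5934 0.1589 0.012 ]
slab [123.2 306.5] 0.68 [0.5438 0.0169 0.012 ]
ramekin [149.9 432. ] 0.56 [ 0.491  -0.1615  0.012 ]
```

View pics/w1.png

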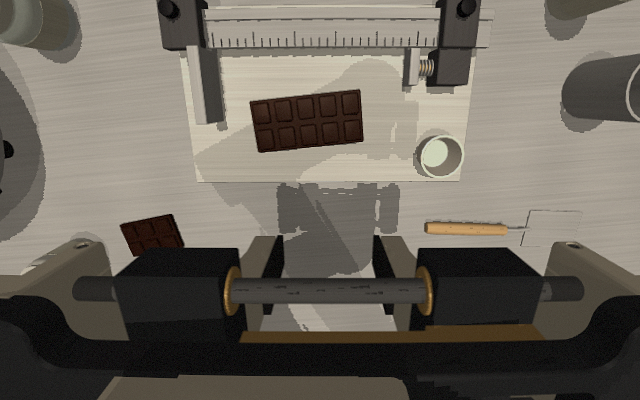

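The wrist view shows the bed's front edge at row ~182 (cols 196-460), the slab at (306,121), the jaw blade at (205,85), the stop pad at (412,65) with its spring at 425, and the ramekin at (438,156). The bed is almost parallel to the tool; I'll fit the edges next.

Run:
```python
from h import *
import pickle;c,im=pickle.load(open('w1.pkl','rb'))
g=cv2.GaussianBlur(cv2.cvtColor(im,cv2.COLOR_RGB2GRAY),(3,3),0).astype(float)
def hedge(r0,r1,cols,z,sgn):
    P=[]
    for x in cols:
        d=sgn*np.diff(g[r0:r1,x]);k=np.argmax(d)
        if d[k]>8 and 0<k<len(d)-1:
            a,b,e=d[k-1:k+2];P.append(onz(c,r0+k+.5+.5*(a-e)/(a-2*b+e),x,z)[:2])
    P=np.array(P);f=cv2.fitLine(P.astype(np.float32),cv2.DIST_HUBER,0,1e-4,1e-4).ravel();return f,len(P)
def vedge(c0,c1,rows,z,sgn):
    P=[]
    for y in rows:
        d=sgn*np.diff(g[y,c0:c1]);k=np.argmax(d)
        if d[k]>8 and 0<k<len(d)-1:
            a,b,e=d[k-1:k+2];P.append(onz(c,y,c0+k+.5+.5*(a-e)/(a-2*b+e),z)[:2])
    P=np.array(P);return cv2.fitLine(P.astype(np.float32),cv2.DIST_HUBER,0,1e-4,1e-4).ravel(),len(P)
def show(n,r):
    f,k=r;a=np.degrees(np.arctan2(f[1],f[0]));print(n,k,'ang',round(a%180,2),'pt',np.round(f[2:],4))
show('front',hedge(172,190,range(205,275),.012,-1)); show('front all',hedge(172,190,list(range(205,275))+list(range(390,450)),.012,-1))
show('lip top',hedge(40,54,range(230,400),.0425,-1)); show('lip top any',hedge(40,54,range(230,400),.0425,1))
show('left',vedge(178,200,range(130,178),.012,1)); show('right',vedge(455,480,range(110,140),.012,-1))
m=(im.max(2)<75).astype(np.uint8); m[:80]=0;m[160:]=0;m[:,:240]=0;m[:,375:]=0
m=cv2.morphologyEx(m,cv2.MORPH_OPEN,np.ones((3,3)))
cc=max(cv2.findContours(m,0,1)[0],key=cv2.contourArea)
P=np.array([onz(c,p[0][1],p[0][0],.032)[:2] for p in cc]).astype(np.float32)*1000
print('slab',cv2.minAreaRect(P))
# stop pad face and blade at top heights
for n,cr in dict(stop=(404,65,.05),bladeL=(190,85,.075),).items(): pass
cv2.imwrite('pics/w1c.png',cv2.resize(im[0:200,150:490,::-1],None,fx=2.3,fy=2.3,interpolation=2))
```

```text
front 70 ang 85.38 pt [0.4672 0.1172]
front all 128 ang 85.47 pt [0.461  0.0403]
lip top 168 ang 85.38 pt [ 0.637  -0.0041]
lip top any 170 ang 85.35 pt [ 0.6313 -0.0385]
left 40 ang 175.09 pt [0.516  0.1885]
right 30 ang 175.29 pt [ 0.5243 -0.2102]
slab ((546.96484375, 14.18975830078125), (68.70643615722656, 146.3174591064453), 1.0923510789871216)
```

View pics/w1c.png

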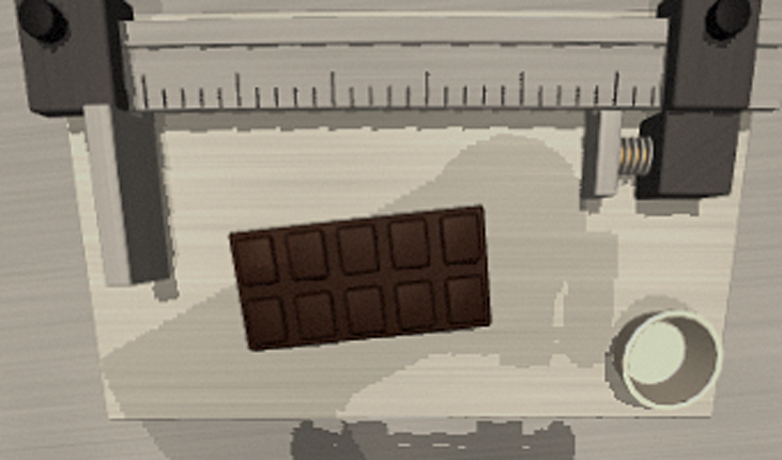

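Call:
{"name": "send_rows", "arguments": {
  "increments": [
    [[-0.012, 0.135, -0.25, 0.003], [-0.012, 0.135, -0.55, 0.003], [-0.012, 0.135, -0.8, 0.003], [-0.012, 0.135, -1, 0.003], [-0.012, 0.135, -1, 0.003]]
  ],
  "jaw": 1
}}

```text
clock: 4.28
tool_pos: [0.4803, 0.016, 0.0743]
orientation: [179.8, 0.3, -4.7]
force: [-0.3, -0.0, 0.8]
opening: 0.0655
gripper_force: 0.0
```

```bash
cat >> h.py <<'E'
a=np.radians(-4.6);UX=np.array([np.cos(a),np.sin(a)]);UY=np.array([-np.sin(a),np.cos(a)]);O=.591*UX+.031*UY
def G(p): p=np.array(p[:2])-O; return np.round([p@UX*1000,p@UY*1000],1)
E
python3 - <<'E'
from h import *
import pickle;c,im=pickle.load(open('w1.pkl','rb'))
# foot corner of jaw face, stop pad top corners
for n,x,y,z in [('jaw foot near',170,278,.012),('jaw top near face',129,284,.075),('jaw top near back',106,286,.075),('jaw top far face',108,106,.075),('pad top face far',587,112,.05),('pad top face near',596,195,.05),('slab near-left',249,350,.032),('slab near-right',491,326,.032)]:
    print(n,G(onz(c,y/2.3,150+x/2.3,z)))
o=ctrl.get_obs();print(o['clock'],o['tool_pos'],G(o['tool_pos']),o['opening'],o['orientation'],o['force'])
E
```

```text
jaw foot near [-46.2 146.6]
jaw top near face [-45.5 146.7]
jaw top near back [-46.4 159.2]
jaw top far face [ 40.1 146.6]
pad top face far [ 39.6 -94.4]
pad top face near [  -1.4 -102.2]
slab near-left [-87.9  96.2]
slab near-right [-74.1 -49.7]
4.275 [0.48027276 0.01599259 0.07428685] [-113.6   23.5] 0.06546331032746458 [179.83471831   0.31814329  -4.66889859] [-0.29190146 -0.00499688  0.8404688 ]
```

Call:
{"name": "send_rows", "arguments": {
  "increments": [
    [[0, 0, -0.13, 0], [0, 0, -0.22, 0], [0, 0, -0.265, 0], [0, 0, -0.265, 0], [0, 0, -0.265, 0]]
  ]
}}

```text
clock: 4.9
tool_pos: [0.4831, 0.0171, 0.0247]
orientation: [-180.0, -0.1, -4.6]
force: [0.0, 0.7, 0.5]
opening: 0.0873
gripper_force: 0.0
```

Call:
{"name": "send_rows", "arguments": {
  "increments": [
    [[0, 0, -0.025, 0], [0.04, -0.0032, -0.025, 0], [0.08, -0.0064, -0.025, 0], [0.12, -0.0096, -0.025, 0], [0.16, -0.0128, -0.025, 0], [0.2, -0.016, -0.025, 0], [0.24, -0.0192, -0.025, 0], [0.28, -0.0224, -0.025, 0], [0.32, -0.0256, -0.025, 0], [0.36, -0.0288, -0.025, 0], [0.4, -0.032, -0.025, 0], [0.4, -0.032, -0.025, 0]]
  ]
}}

```text
clock: 6.4
tool_pos: [0.5634, 0.0104, 0.0187]
orientation: [-180.0, -0.1, -4.7]
force: [-0.4, 0.2, -0.2]
opening: 0.0877
gripper_force: 0.0
```

Run:
```python
from h import *
o=ctrl.get_obs();print(o['clock'],o['tool_pos'],G(o['tool_pos']),o['opening'],o['force'])
c=ctrl.calibration('wrist');im=ctrl.snapshot('wrist');cv2.imwrite('pics/w2.png',im[...,::-1])
```

```text
6.4 [0.56344182 0.01043188 0.01869337] [-30.2  24.6] 0.08768472317725434 [-0.40931745  0.16866088 -0.19587947]
```

View pics/w2.png

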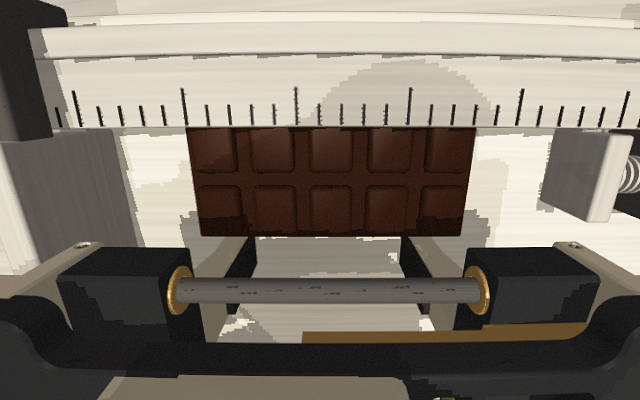

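The slab is square and straight between the fingers, near edge at row 236, far edge entering under the lip at row 127. I'll keep pushing, then feel for the beam.

Call:
{"name": "send_rows", "arguments": {
  "increments": [
    [[0.02, -0.0016, 0, 0], [0.04, -0.0032, 0, 0], [0.06, -0.0048, 0, 0], [0.08, -0.0064, 0, 0], [0.09, -0.0072, 0, 0], [0.1, -0.008, 0, 0], [0.1, -0.008, 0, 0]]
  ]
}}

```text
clock: 7.32
tool_pos: [0.5827, 0.0087, 0.0185]
orientation: [-180.0, -0.0, -4.7]
force: [-3.0, -0.9, 1.7]
opening: 0.0876
gripper_force: 1.2
```

Run:
```python
from h import *
o=ctrl.get_obs();print(o['clock'],G(o['tool_pos']),o['tool_pos'],o['force'])
c=ctrl.calibration('wrist');im=ctrl.snapshot('wrist')
for x in (290,330,370):
    col=im[180:300,x].max(1).astype(int); d=np.diff(col); k=180+np.argmax(d)+.5
    print(k,G(onz(c,k,x,.032)),G(onz(c,k,x,.012)))
```

```text
7.325 [-10.9  24.4] [0.58266305 0.00873022 0.01851943] [-2.99501412 -0.85433346  1.72604336]
237.5 [ 3.4 45.9] [-6.4 48.8]
237.5 [ 3.4 24. ] [-6.4 23.8]
237.5 [3.4 2. ] [-6.4 -1.1]
```

Call:
{"name": "send_rows", "arguments": {
  "increments": [
    [[0.005, -0.0004, 0, 0], [0.005, -0.0004, 0, 0], [0.005, -0.0004, 0, 0]]
  ]
}}

```text
clock: 7.75
tool_pos: [0.5835, 0.0087, 0.0185]
orientation: [-180.0, -0.0, -4.7]
force: [-3.3, -1.1, 0.6]
opening: 0.0877
gripper_force: 1.2
```

Call:
{"name": "send_rows", "arguments": {
  "increments": [
    [[0.005, -0.0004, 0, 0], [0.005, -0.0004, 0, 0], [0.005, -0.0004, 0, 0]]
  ]
}}

```text
clock: 8.12
tool_pos: [0.5846, 0.0087, 0.0185]
orientation: [-180.0, -0.0, -4.7]
force: [-0.7, 0.9, -0.9]
opening: 0.0873
gripper_force: 0.5
```

Call:
{"name": "send_rows", "arguments": {
  "increments": [
    [[0.005, -0.0004, 0, 0], [0.005, -0.0004, 0, 0], [0.005, -0.0004, 0, 0]]
  ]
}}

```text
clock: 8.5
tool_pos: [0.5855, 0.0086, 0.0185]
orientation: [-180.0, -0.0, -4.7]
force: [-1.5, 0.9, 0.5]
opening: 0.0877
gripper_force: 0.5
```

Call:
{"name": "send_rows", "arguments": {
  "increments": [
    [[0.006, -0.0005, 0, 0], [0.006, -0.0005, 0, 0], [0.006, -0.0005, 0, 0]]
  ]
}}

```text
clock: 8.88
tool_pos: [0.5867, 0.0084, 0.0186]
orientation: [-180.0, -0.0, -4.7]
force: [-0.6, -0.1, -1.1]
opening: 0.088
gripper_force: 0.4
```

Call:
{"name": "send_rows", "arguments": {
  "increments": [
    [[0.006, -0.0005, 0, 0], [0.006, -0.0005, 0, 0], [0.006, -0.0005, 0, 0]]
  ]
}}

```text
clock: 9.25
tool_pos: [0.5868, 0.0083, 0.0185]
orientation: [180.0, 0.1, -4.6]
force: [-5.0, 1.5, 3.0]
opening: 0.0883
gripper_force: 2.6
```

Call:
{"name": "send_rows", "arguments": {
  "increments": [
    [[0.005, -0.0004, 0, 0], [0.005, -0.0004, 0, 0], [0.005, -0.0004, 0, 0]]
  ]
}}

```text
clock: 9.62
tool_pos: [0.5868, 0.0083, 0.0185]
orientation: [180.0, 0.2, -4.7]
force: [-8.4, 3.0, 6.3]
opening: 0.088
gripper_force: 4.5
```

Call:
{"name": "send_rows", "arguments": {
  "increments": [
    [[-0.05, 0.004, 0, 0], [-0.15, 0.012, 0, 0], [-0.18, 0.0144, 0.1, 0], [-0.18, 0.0144, 0.4, 0], [-0.18, 0.0144, 0.6, 0], [-0.18, 0.0144, 0.6, 0], [-0.18, 0.0144, 0.6, 0]]
  ]
}}

```text
clock: 10.5
tool_pos: [0.5525, 0.0111, 0.1384]
orientation: [-180.0, -0.0, -4.7]
force: [-0.7, -0.3, -0.4]
opening: 0.0878
gripper_force: 0.0
```

Run:
```python
from h import *
import pickle
o=ctrl.get_obs();print(o['clock'],G(o['tool_pos']),o['tool_pos'],o['force'])
c=ctrl.calibration('wrist');im=ctrl.snapshot('wrist');cv2.imwrite('pics/w3.png',im[...,::-1]);pickle.dump((c,im),open('w3.pkl','wb'))
```

```text
10.5 [-41.2  24.4] [0.55248025 0.01112562 0.13839621] [-0.72796505 -0.34564257 -0.42440696]
```

View pics/w3.png

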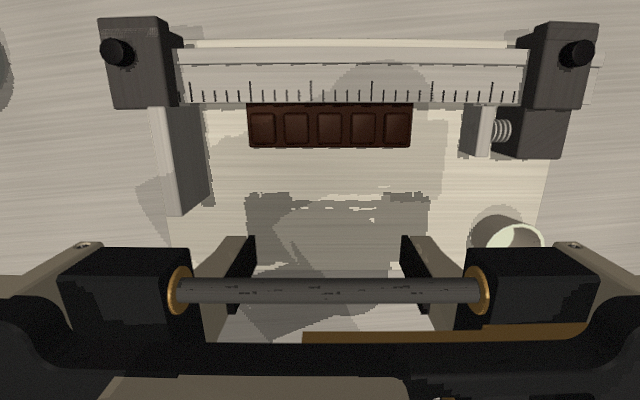

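The slab sits under the lip with its near edge level at row ~147 (cols 247-411); the pad is at col ~460 and the blade at col ~210.

Call:
{"name": "send_rows", "arguments": {
  "increments": [
    [[0.06, 0.25, 0, 0], [0.12, 0.5, 0, 0], [0.18, 0.75, 0, 0], [0.225, 0.848, 0, 0], [0.225, 0.848, 0, 0], [0.225, 0.848, 0, 0], [0.225, 0.848, 0, 0], [0.225, 0.848, 0, 0], [0.225, 0.848, 0, 0], [0.225, 0.848, 0, 0]]
  ],
  "jaw": 0
}}

```text
clock: 11.8
tool_pos: [0.5978, 0.1805, 0.1387]
orientation: [-180.0, -0.0, -4.7]
force: [0.8, 0.6, -0.3]
opening: 0.0008
gripper_force: 0.0
```

Run:
```python
from h import *
import pickle;c,im=pickle.load(open('w3.pkl','rb'))
P=[]
v=im.max(2).astype(float)
for x in range(260,402,10):
    d=np.diff(v[138:158,x]);k=np.argmax(d);w=d[max(k-1,0):k+2];P.append(G(onz(c,138+max(k-1,0)+.5+(w*np.arange(len(w))).sum()/w.sum(),x,.032)))
P=np.array(P);f=np.polyfit(P[:,1],P[:,0],1);print('near edge x at y=20',np.polyval(f,20),'slope deg',np.degrees(np.arctan(f[0])),'rms',(P[:,0]-np.polyval(f,P[:,1])).std())
for n,r,cc,z in [('slab L',135,249.5,.032),('slab R',135,410.5,.032),('jaw foot near',206,211,.012),('jaw top face near',215,182,.075),('jaw top back near',215,168,.075),('pad foot near',155,460,.012),('pad top',156,475,.05),('pad top',156,475,.06)]: print(n,G(onz(c,r,cc,z)))
o=ctrl.get_obs();print(o['clock'],G(o['tool_pos']),o['tool_pos'],o['opening'],o['force'])
```

```text
near edge x at y=20 4.636493759931895 slope deg 0.060753835454847104 rms 0.40743393336957423
slab L [16.  95.6]
slab R [ 15.9 -48.9]
jaw foot near [-59.  147.6]
jaw top face near [-44.2 145.7]
jaw top back near [-44.3 157.5]
pad foot near [  -5.4 -105.5]
pad top [   0.3 -101.3]
pad top [  2.  -96.1]
11.8 [ -9.6 196.9] [0.59776272 0.18053578 0.13873332] 0.0008131165739246238 [ 0.79744792  0.6325916  -0.30258058]
```

Call:
{"name": "send_rows", "arguments": {
  "increments": [
    [[0, 0, -0.25, 0], [0, 0, -0.42, 0], [0, 0, -0.49, 0], [0, 0, -0.49, 0], [0, 0, -0.49, 0]]
  ]
}}

```text
clock: 12.42
tool_pos: [0.5988, 0.1813, 0.042]
orientation: [-179.9, -0.1, -4.6]
force: [0.6, -0.3, 0.4]
opening: 0.0003
gripper_force: 0.0
```

Call:
{"name": "send_rows", "arguments": {
  "increments": [
    [[-0.0016, -0.02, 0, 0], [-0.0032, -0.04, 0, 0], [-0.0048, -0.06, 0, 0], [-0.0064, -0.08, 0, 0], [-0.008, -0.1, 0, 0], [-0.0096, -0.12, 0, 0], [-0.0096, -0.12, 0, 0]]
  ]
}}

```text
clock: 13.3
tool_pos: [0.596, 0.1577, 0.0406]
orientation: [-179.9, -0.0, -4.7]
force: [-1.3, 5.4, 0.0]
opening: 0.0006
gripper_force: 2.5
```

Call:
{"name": "send_rows", "arguments": {
  "increments": [
    [[-0.0016, -0.02, 0, 0], [-0.0032, -0.04, 0, 0], [-0.0048, -0.06, 0, 0], [-0.0064, -0.08, 0, 0], [-0.008, -0.1, 0, 0], [-0.0096, -0.12, 0, 0], [-0.0112, -0.14, 0, 0], [-0.0128, -0.16, 0, 0], [-0.0136, -0.17, 0, 0], [-0.0144, -0.18, 0, 0], [-0.0144, -0.18, 0, 0]]
  ]
}}

```text
clock: 14.68
tool_pos: [0.5931, 0.122, 0.0407]
orientation: [-179.9, -0.0, -4.6]
force: [-2.3, 6.5, 0.0]
opening: 0.0002
gripper_force: 3.4
```

Run:
```python
from h import *
o=ctrl.get_obs();print(o['clock'],G(o['tool_pos']),o['tool_pos'],o['opening'],o['force'])
c=ctrl.calibration('wrist');im=ctrl.snapshot('wrist');cv2.imwrite('pics/w4.png',im[...,::-1])
```

```text
14.675 [ -9.6 138.2] [0.59314203 0.12202229 0.04066709] 0.00022944916842818438 [-2.34728657  6.45334988  0.04204096]
```

View pics/w4.png

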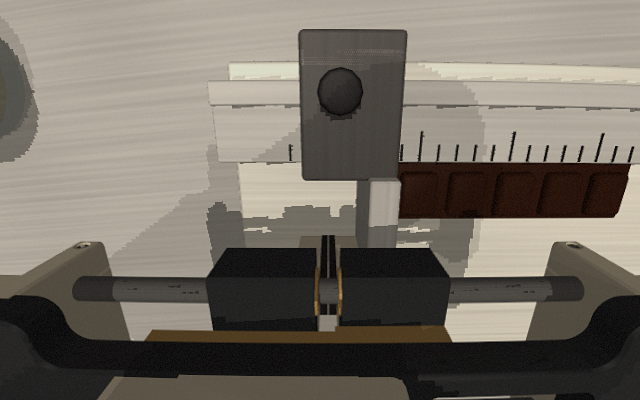

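The wrist view shows the blade's working edge at col ~400 and the slab's end at col ~399, still level (near edge row ~216).

Run:
```python
from h import *
c=ctrl.calibration('wrist')
for n,r,cc,z in [('face top',185,400,.075),('face top',220,399,.075),('back top',220,369,.075),('slab L',200,400,.032),('slab R',215,618,.032),('slab R',170,630,.032),('slab near',216,450,.032),('slab near',216,600,.032)]: print(n,G(onz(c,r,cc,z)))
```

```text
face top [ 40.5 107. ]
face top [ 23.8 106.1]
back top [ 23.8 120. ]
slab L [19.  95.3]
slab R [  8.9 -46.2]
slab R [ 38.3 -44.7]
slab near [ 8.5 63.3]
slab near [  8.3 -34.1]
```

Call:
{"name": "send_rows", "arguments": {
  "increments": [
    [[-0.0012, -0.015, 0, 0], [-0.0024, -0.03, 0, 0], [-0.004, -0.05, 0, 0], [-0.0056, -0.07, 0, 0], [-0.0072, -0.09, 0, 0], [-0.0088, -0.11, 0, 0], [-0.0104, -0.13, 0, 0], [-0.012, -0.15, 0, 0], [-0.0136, -0.17, 0, 0], [-0.0152, -0.19, 0, 0], [-0.0168, -0.21, 0, 0], [-0.0168, -0.21, 0, 0]]
  ]
}}

```text
clock: 16.23
tool_pos: [0.5898, 0.0802, 0.0406]
orientation: [-179.9, -0.0, -4.7]
force: [-1.9, 7.9, -0.0]
opening: 0.0002
gripper_force: 4.1
```

Run:
```python
from h import *
F=[]
for i in range(4):
    c=ctrl.calibration('wrist');im=ctrl.snapshot('wrist');o=ctrl.get_obs();F.append(o['force'])
print(o['clock'],G(o['tool_pos']),np.mean(F,0),np.std(F,0));cv2.imwrite('pics/w5.png',im[...,::-1])
```

```text
16.425 [-9.6 96.3] [-2.25091394  8.87250967  0.16627416] [0.25992688 0.4590268  0.36743705]
```

View pics/w5.png

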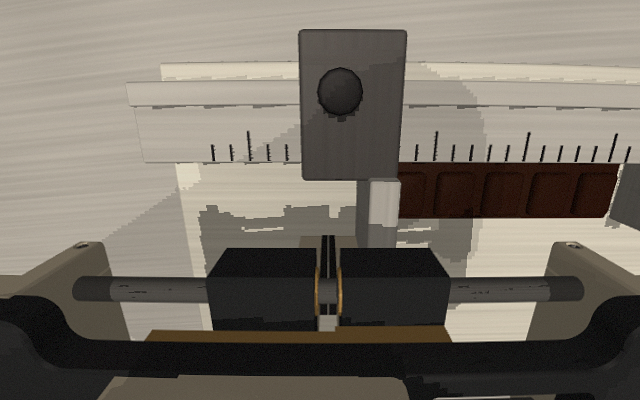

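The slab's end (col ~605-618) is near the pad (col ~612+), still flush. Next, small feeling steps.

Call:
{"name": "send_rows", "arguments": {
  "increments": [
    [[-0.0008, -0.01, 0, 0], [-0.0016, -0.02, 0, 0], [-0.0024, -0.03, 0, 0], [-0.0024, -0.03, 0, 0]]
  ]
}}

```text
clock: 16.92
tool_pos: [0.5893, 0.0744, 0.0406]
orientation: [-179.9, -0.0, -4.6]
force: [-2.9, 10.3, 0.3]
opening: 0.0007
gripper_force: 4.7
```

Call:
{"name": "send_rows", "arguments": {
  "increments": [
    [[-0.0008, -0.01, 0, 0], [-0.0012, -0.015, 0, 0], [-0.0012, -0.015, 0, 0]]
  ]
}}

```text
clock: 17.3
tool_pos: [0.5891, 0.0716, 0.0406]
orientation: [-179.9, -0.1, -4.6]
force: [-2.0, 10.3, 0.2]
opening: 0.0009
gripper_force: 5.0
```

Call:
{"name": "send_rows", "arguments": {
  "increments": [
    [[-0.0008, -0.01, 0, 0], [-0.0008, -0.01, 0, 0], [-0.0008, -0.01, 0, 0]]
  ]
}}

```text
clock: 17.68
tool_pos: [0.5889, 0.0695, 0.0406]
orientation: [-179.9, -0.0, -4.6]
force: [-2.0, 10.8, 0.9]
opening: 0.0005
gripper_force: 4.9
```

Call:
{"name": "send_rows", "arguments": {
  "increments": [
    [[-0.0008, -0.01, 0, 0], [-0.0008, -0.01, 0, 0], [-0.0008, -0.01, 0, 0]]
  ]
}}

```text
clock: 18.05
tool_pos: [0.5888, 0.0675, 0.0406]
orientation: [-179.9, -0.0, -4.6]
force: [-3.7, 10.8, 0.9]
opening: 0.0004
gripper_force: 4.9
```

Call:
{"name": "send_rows", "arguments": {
  "increments": [
    [[-0.0006, -0.0075, 0, 0], [-0.0006, -0.0075, 0, 0], [-0.0006, -0.0075, 0, 0]]
  ]
}}

```text
clock: 18.42
tool_pos: [0.5886, 0.066, 0.0406]
orientation: [-179.9, -0.0, -4.6]
force: [-3.4, 10.3, 0.1]
opening: 0.0003
gripper_force: 5.0
```

Call:
{"name": "send_rows", "arguments": {
  "increments": [
    [[-0.0006, -0.0075, 0, 0], [-0.0006, -0.0075, 0, 0], [-0.0006, -0.0075, 0, 0]]
  ]
}}

```text
clock: 18.8
tool_pos: [0.5885, 0.0646, 0.0406]
orientation: [-179.9, -0.0, -4.6]
force: [-1.6, 10.3, 0.2]
opening: 0.0005
gripper_force: 5.0
```

Call:
{"name": "send_rows", "arguments": {
  "increments": [
    [[-0.0006, -0.0075, 0, 0], [-0.0006, -0.0075, 0, 0], [-0.0006, -0.0075, 0, 0]]
  ]
}}

```text
clock: 19.18
tool_pos: [0.5884, 0.0638, 0.0406]
orientation: [-179.8, -0.1, -4.6]
force: [-3.5, 14.5, 0.7]
opening: 0.0005
gripper_force: 6.9
```

Call:
{"name": "send_rows", "arguments": {
  "increments": [
    [[-0.0006, -0.0075, 0, 0], [-0.0006, -0.0075, 0, 0], [-0.0006, -0.0075, 0, 0]]
  ]
}}

```text
clock: 19.55
tool_pos: [0.5884, 0.0629, 0.0407]
orientation: [-179.8, -0.1, -4.6]
force: [-4.2, 17.7, 1.2]
opening: 0.0005
gripper_force: 8.2
```

Call:
{"name": "send_rows", "arguments": {
  "increments": [
    [[-0.0006, -0.0075, 0, 0], [-0.0006, -0.0075, 0, 0], [-0.0006, -0.0075, 0, 0], [-0.0006, -0.0075, 0, 0]]
  ]
}}

```text
clock: 20.05
tool_pos: [0.5883, 0.0617, 0.0407]
orientation: [-179.8, -0.1, -4.6]
force: [-5.1, 18.8, -0.3]
opening: 0.0004
gripper_force: 9.1
```

Run:
```python
from h import *
F=[]
for i in range(4):
    c=ctrl.calibration('wrist');im=ctrl.snapshot('wrist');o=ctrl.get_obs();F.append(o['force'])
print(o['clock'],G(o['tool_pos']),o['tool_pos'],np.mean(F,0),np.std(F,0))
```

```text
20.25 [-9.5 77.7] [0.58835702 0.06172807 0.04067321] [-5.22932464 18.60163215  0.39091282] [0.46968488 0.31395669 0.44686593]
```

The stop has given: a step of about 6 N, then a slope near 1.2 N/mm. Now I'll let go gently.

Call:
{"name": "send_rows", "arguments": {
  "increments": [
    [[0.0004, 0.005, 0, 0], [0.0008, 0.01, 0, 0], [0.0016, 0.02, 0, 0], [0.0032, 0.04, 0, 0], [0.008, 0.1, 0, 0], [0.012, 0.15, 0, 0], [0.012, 0.15, 0.2, 0], [0.012, 0.15, 0.6, 0], [-0.2, 0.15, 1, 0], [-0.4, 0, 1, 0], [-0.4, -0.2, 1, 0], [-0.4, -0.2, 1, 0]]
  ]
}}

```text
clock: 21.75
tool_pos: [0.5074, 0.017, 0.2423]
orientation: [-179.9, -0.2, -4.7]
force: [0.0, 0.2, 0.8]
opening: 0.0002
gripper_force: 0.0
```

Run:
```python
from h import *
import pickle
o=ctrl.get_obs();print(o['clock'],G(o['tool_pos']),o['tool_pos'],o['force'])
c=ctrl.calibration('wrist');im=ctrl.snapshot('wrist');cv2.imwrite('pics/w6.png',im[...,::-1]);pickle.dump((c,im),open('w6.pkl','wb'))
```

```text
21.75 [-86.6  26.6] [0.50736717 0.01701214 0.24228605] [0.04416138 0.24972151 0.75337799]
```

View pics/w6.png

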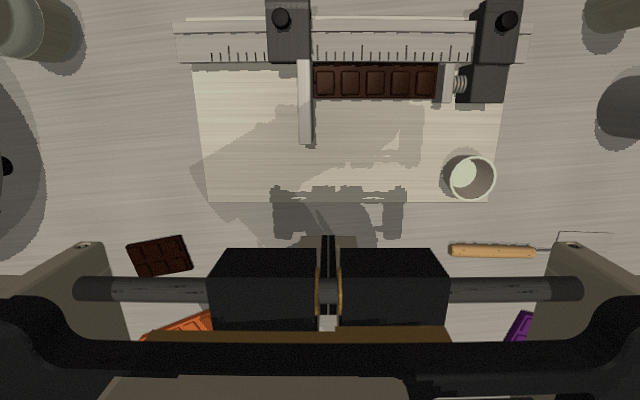

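The slab (cols 313-438, near edge row ~98) lies between the jaw (col ~312) and the pad (col ~436), with the ramekin untouched. One check that it is flush and square before handing in.

Run:
```python
from h import *
import pickle;c,im=pickle.load(open('w6.pkl','rb'));v=im.max(2).astype(float)
P=[]
for x in range(322,432,6):
    d=np.diff(v[90:106,x]);k=max(np.argmax(d),1);w=d[k-1:k+2];P.append(G(onz(c,90+k-1+.5+(w*np.arange(3)).sum()/w.sum(),x,.032)))
P=np.array(P);f=np.polyfit(P[:,1],P[:,0],1);print(np.polyval(f,-30),np.degrees(np.arctan(f[0])),(P[:,0]-np.polyval(f,P[:,1])).std())
print(np.round(P[:,0],1))
print('face',G(onz(c,143,311,.075)),G(onz(c,80,313,.032)),G(onz(c,80,437,.032)))
```

```text
2.046084141194077 -0.8691614265931735 0.8294598778639742
[2.4 2.2 0.7 0.7 2.2 0.7 0.7 2.3 2.2 0.7 2.3 2.2 0.7 3.5 2.2 3.2 3.5 3.2
 3.4]
face [-44.4  46.4] [24.2 45.3] [  24.6 -102.1]
```

Call:
{"name": "send_rows", "arguments": {
  "increments": [
    [[0.1, -0.15, -0.25, 0], [0.185, -0.29, -0.51, 0], [0.185, -0.29, -0.51, 0], [0.185, -0.29, -0.51, 0], [0.185, -0.29, -0.51, 0]]
  ]
}}

```text
clock: 22.42
tool_pos: [0.5459, -0.0387, 0.1401]
orientation: [-180.0, -0.1, -4.6]
force: [0.1, -0.1, -0.2]
opening: 0.0004
gripper_force: 0.0
```

```bash
cat > e.py <<'E'
from h import *
o=ctrl.get_obs();print(o['clock'],G(o['tool_pos']),o['tool_pos'])
c=ctrl.calibration('wrist');im=ctrl.snapshot('wrist');cv2.imwrite('pics/w%d.png'%(o['clock']*100),im[...,::-1]);v=im.max(2).astype(float)
def fit(y0,y1,z,win,sgn):
    P=[]
    for gy in np.arange(y0,y1,4.):
        q=O+win[2]/1000*UX+gy/1000*UY; x,y=proj(c,[q[0],q[1],z]); x=int(round(x));a,b=int(y)+win[0],int(y)+win[1]
        d=sgn*np.diff(v[a:b,x]);k=min(max(np.argmax(d),1),len(d)-2);w=np.clip(d[k-1:k+2],0,None)
        P.append(G(onz(c,a+k-1+.5+(w*np.arange(3)).sum()/w.sum(),x,z)))
    P=np.array(P);f=np.polyfit(P[:,1],P[:,0],1);r=P[:,0]-np.polyval(f,P[:,1]);g=abs(r)<2*r.std()+.1;f=np.polyfit(P[g,1],P[g,0],1)
    print('x(mid)',round(np.polyval(f,(y0+y1)/2),2),'deg',round(np.degrees(np.arctan(f[0])),2),'rms',round(r.std(),2),np.round(P[:,0],1))
fit(-95,38,.032,(-9,9,5),1); fit(-90,40,.012,(-9,9,-135),-1)
fit(-95,38,.0425,(-7,7,45),-1)
E
python3 e.py; ls -t pics|head -1
```

```text
22.425 [-43.7 -25.8] [ 0.54592479 -0.03872081  0.14008599]
x(mid) 4.55 deg -0.04 rms 0.42 [4.9 4.4 4.4 4.4 3.1 4.9 4.9 4.4 4.3 4.3 3.  4.8 4.8 4.8 4.3 4.3 4.4 4.8
 4.8 4.7 4.3 4.3 4.4 4.5 4.7 4.7 4.3 4.3 4.3 4.8 4.8 4.8 4.3 4.3]
x(mid) -135.81 deg -2.65 rms 5.61 [-141.9 -138.  -123.9 -130.2 -130.2 -140.6 -138.  -132.4 -129.  -136.7
 -132.8 -132.8 -140.6 -132.6 -144.  -136.7 -134.1 -125.2 -134.1 -135.3
 -127.7 -126.5 -139.3 -140.5 -139.4 -141.1 -140.7 -140.7 -143.4 -127.
 -144.7 -144.7 -135.6]
x(mid) 43.98 deg 0.0 rms 0.08 [44.1 43.9 44.  44.  44.  44.  43.8 44.  44.  44.  44.  43.9 44.  44.
 44.  44.1 43.9 43.9 44.  44.3 44.  43.8 44.  44.  44.  44.  43.9 44.
 44.  44.  44.  44.  44.  44. ]
w2242.png
```

```bash
python3 -c "
from plant import ctrl
print(ctrl.close_job())"
```

```text
the job is handed in; nothing more can be done
None
```

I handed the job in at about 22.5 s. The slab is flush against the beam (0.04° off square in the last close-up). It is lightly gripped between jaw and stop: the stop gave about 2.4 mm, with an estimated squeeze of about 8 N, worked out from the wrist force.

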